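# Find the potted filter can by weight and show it to the code reader

## Robot

A 7-joint arm with a two-finger parallel gripper is mounted at the origin on a cart in front of the work surface, level with it; the furniture and walls round the work are solid. World frame = base frame: x ahead of the robot, y to its left, z up, the work surface at z = 0. Lengths are in mm, angles in degrees, forces in N, time in s.
With the tool pointing down it reaches from about 350 to 900 mm from the base axis. Payload 8.1 kg.
Tool frame: the origin (TCP) lies midway between the tips of the shut fingers; the grasp point (between the pads) lies 19 mm behind it; z points along the fingers, y is the direction in which the jaws open and shut (so a half turn about z gives the same grasp; the last joint's range is limited). The gripper opens to 85 mm and grips with 20 to 120 N. Pads are 22 mm wide; open, the fingers measure 114 mm over their backs; the gripper's body (76 mm by 85 mm) begins 54 mm behind the grasp point. The pads swing forward as they close: fully open they stand 13 mm farther back than shut.
Start: joints at [-73.488, 24.895, 1.432, 90.138, -0.665, 64.973, -4.303], TCP at [238.108, 577.881, 231.323] pointing down, gripper open.
Joint ranges: [-149.89, 149.89], [-25.12, 119.58], [-72.63, 75.52], [4.76, 147.25], [-75.54, 255.54], [6.69, 114.76], [-157.13, 157.13]. Speed limits (degrees/s): [127.2, 127.2, 172.46, 172.46, 180, 180, 180].

## Interface

Orientations are given as [roll, pitch, yaw] about the fixed x, y, z axes, in that order (R = Rz(yaw) Ry(pitch) Rx(roll)).
In Python, from cell import get_state, snapshot, job_done gives the robot as it stands. The module is installed in compiled form; this text tells all that it offers.
- The arm moves only by the shell command python3 -m inch 'ROWS' [OPENING]. ROWS is text: rows parted by semicolons, each of 6 numbers parted by spaces: the shift along the tool's x, y, z in m, then the turn, a rotation vector about the tool's x, y, z in rad. In form: x y z ax ay az; .... A call has 1 to 5 rows; each row is the pose to reach, as a shift and turn from the pose commanded when the call began, along the tool's axes at that moment; what a row does not reach only later rows make up. A row lasts 1/8 s, in which the tool goes at most 62.5 mm and 10.7 degrees, less where a joint would pass 70% of its speed; a pose out of reach is approached as far as the arm can. A call with a gripper value outside its range is refused whole. OPENING is the closure, from -1 (fully open) to 1 (shut), set as the call begins (- or left out, the last holds). The fingers move at their own pace and stop on an object; the grip force is fixed at half the most. Time passes only in rows, so rows that repeat a pose let the fingers close. It gives the time, the measured TCP pose, the force and the opening at its end, in the units of the state.
- get_state(): the state, without advancing time (a new reading comes with each control period).
- snapshot(name): name is "scene" or "top" or "wrist"; returns a dict with "img" (384x512x3 uint8, red, green, blue), "camera_matrix" (3x3 intrinsics, pixels), "rvec" (rotation vector, rad) and "tvec" (3), from world to camera coordinates, as OpenCV has them. Camera axes: x right, y down, z forward; pixel columns grow to the right and rows downward; lengths in mm; the calibration is good to about 2 mm. A picture is of the moment at which its call begins. There is no depth.
- job_done(): hands the job in, once; it reports no verdict.
The state is a dict: "t": time; "joints": joint angles; "joint_velocities": joint speeds; "effort": joint torques, N m; "tcp_pos": TCP position; "ee_rot": TCP orientation; "ft_force": force on the tool from outside, world axes, zero at the start; "wrist_torque": the same for the moment, N m; "grip_width": finger opening in mm.
Only numpy, scipy, OpenCV 4.12 (cv2) and the standard library are available. Lean on these libraries where they do the work, as an engineer would, in place of code of your own. Each camera call takes 0.05 s, during which the arm holds its last target.

## Task

Two filter cans stand in the nests of the black rack and look alike, but one was never potted and is lighter. Weigh them by hand: first lift the left-hand can (as seen from the robot) well clear of the rack (5 cm or more), hold it still for a moment and set it back in its nest, then lift the right-hand one clear and hold it still likewise. Finally hold the heavier can upright and still, centred 5 to 10 cm above the round window of the code reader without touching the reader, with the lighter can standing in a nest of the rack and everything else left where it is; finish while still holding the can there.

Things in the scene. Friction and masses are not known exactly. Their poses are not given: they have to be found in the camera images.
- can_a: one of two filter cans that look exactly alike: upright plain aluminium cylinder, 40 mm diameter, 70 high, black disc and two short brass terminal studs on top (78 mm over all). Either of the cans may be the potted one: it weighs 1.7 to 3.2 times as much as the empty shell and at least 0.15 kg more; both are under 0.5 kg and strong, and bear a grip of 40 N. Origin: centre of the underside; z up the can's axis
- can_b: one of two filter cans that look exactly alike: upright plain aluminium cylinder, 40 mm diameter, 70 high, black disc and two short brass terminal studs on top (78 mm over all). Either of the cans may be the potted one: it weighs 1.7 to 3.2 times as much as the empty shell and at least 0.15 kg more; both are under 0.5 kg and strong, and bear a grip of 40 N. Origin: centre of the underside; z up the can's axis
- rack: fixed black plate, 85 (x) by 210 (y) by 22 mm high, with two blind round nests 46 mm in diameter (with a 2 mm chamfer at the mouth), 15 deep, floor 7 mm above the bench, 120 mm apart along its y axis. Origin: centre of its underside on the bench; turned about z by at most 0.35 rad, so its +y end is always the left one for the robot
- nest_left (a point): centre of the floor of the left nest (at the rack's +y end); a seated can's origin is here
- nest_right (a point): centre of the floor of the right nest (at the rack's -y end); a seated can's origin is here
- reader: fixed upward-looking code reader: low grey box on a black foot, 100x100 mm, 45 high, black round bezel and glass window on top, small cable gland at its +x face. Origin: centre of its underside on the bench
- reader_window (a point): centre of the reader's round window (58 mm across), at the very top of the reader, 45 mm above the bench; the reader looks straight up
- battery: bystander: small black block battery, 26x52x18, lying flat; origin near the middle of its underside
- braid: bystander: small white reel of copper braid, 42 mm across, 12 high, lying flat; origin near the middle of its underside
- pliers: bystander: red-handled pliers, 123 mm long, lying flat; origin near the middle of its underside
- board: bystander: small green circuit board, 42x61x14; origin near the middle of its underside
- reel: bystander: blue reel of solder wire, 55 mm across, 30 high, standing on its flange; origin near the middle of its underside
- sink: bystander: black finned heat sink, 34x30x22; origin near the middle of its underside
- driver: bystander: small dark-handled screwdriver, 140 mm long, lying crosswise near the bench's front edge; origin near the middle of its underside
Things that resemble listed ones, but are neither listed nor needed, are in the scene too. What is shaped like the can_b but red is not meant.

How it is judged:
By the outcome, as a careful person would: the job done as asked, in the order asked, and still so for the second after the job is handed in, while the arm keeps its last pose, push and grip.
It also fails if it takes over 64 s, if anything falls off the work surface, if the arm or the gripper's body presses on something with over 40 N, if the wrist force passes 120 N, or if a joint passes its speed limit or range.

## Working session

There is one attempt and no reset: what is moved stays moved. The work goes in short steps, Python scripts to look and compute and a shell command to move; the robot and the scene stay as the last step left them, time stands still between calls to the robot, and variables do not carry over. Pictures are saved under pics/ and viewed, and the job is handed in when it is done.

```bash
mkdir -p pics; ls
python3 - <<'E'
from cell import get_state, snapshot
import cv2
print(get_state())
for n in ("scene","top","wrist"):
    s=snapshot(n); cv2.imwrite(f"pics/{n}0.png",s["img"][:,:,::-1]); print(n,s["camera_matrix"],s["rvec"],s["tvec"])
E
```

```text
pics
{'t': 0.0, 'joints': array([-73.48994871,  24.93718141,   1.43166337,  90.18916886,
        -0.66525225,  64.97361217,  -4.30387209]), 'joint_velocities': array([ 0.0263899 ,  0.09988288, -0.06302047, -0.00103303,  0.018426  ,
        0.05929073,  0.00092727]), 'effort': array([ 1.69294090e-03, -6.70468497e+01,  1.02626022e+00, -3.16229260e+01,
        1.56524446e-02,  1.18088984e-02, -1.13737789e-05]), 'tcp_pos': array([237.91748594, 577.39503217, 230.51776853]), 'ee_rot': array([-1.79908717e+02,  8.10529944e-03,  1.57605444e+02]), 'ft_force': array([0.21040714, 0.57826834, 0.29961313]), 'wrist_torque': array([ 0.05101247, -0.01485495,  0.05875833]), 'grip_width': 85.35280659874779}
scene [[463.44345512   0.         261.9468908 ]
 [  0.         463.44345512 193.43959195]
 [  0.           0.           1.        ]] [ 2.04093888 -0.9693529   0.49902969] [-324.51800013  290.21006643 1127.96333019]
top [[467.35654645   0.         261.52731469]
 [  0.         467.35654645 193.31402862]
 [  0.           0.           1.        ]] [ 2.14600081 -2.2041928   0.1428067 ] [2.02075528e-01 5.35528495e+02 1.42641220e+03]
wrist [[326.83399006   0.         253.64695884]
 [  0.         326.83399006 191.20571749]
 [  0.           0.           1.        ]] [-2.37707729 -1.59282675 -0.25814678] [-623.83550821  -39.55237793  381.71179017]
```

View pics/scene0.png

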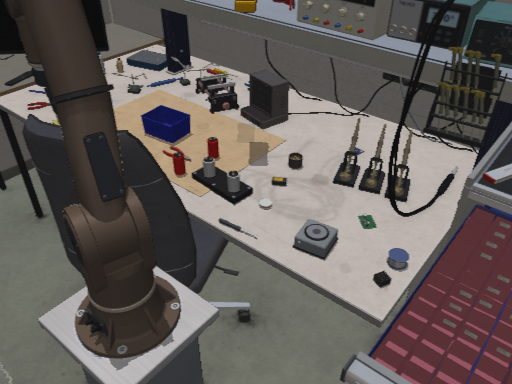

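View pics/top0.png

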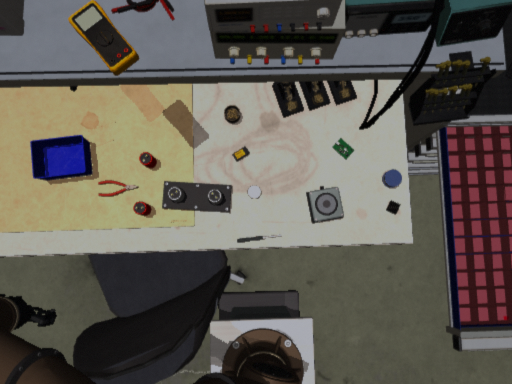

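View pics/wrist0.png

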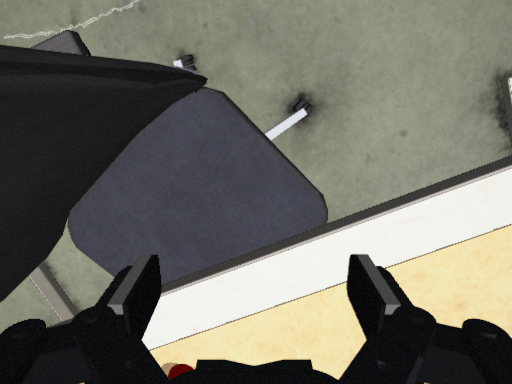

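The rack is at about (197,196) in the top view, with can tops near (175,193) and (215,196). The red decoy cans are at (148,160) and (142,209), and the reader window is at about (325,204). The wrist camera sees the chair and the bench edge. Next I'll enlarge the scene and top views around these.

```bash
cat > h.py <<'E'
import numpy as np, cv2
from cell import get_state, snapshot
def proj(s,P):
    return cv2.projectPoints(np.array(P,float).reshape(-1,1,3),s["rvec"],s["tvec"],s["camera_matrix"],None)[0][:,0]
def ray(s,uv):
    R=cv2.Rodrigues(s["rvec"])[0]; t=np.array(s["tvec"]).ravel()
    d=R.T@np.linalg.inv(s["camera_matrix"])@np.array([uv[0],uv[1],1.0]); return -R.T@t, d/np.linalg.norm(d)
def onz(s,uv,z):
    c,d=ray(s,uv); return c+d*(z-c[2])/d[2]
def tri(s1,u1,s2,u2):
    c1,d1=ray(s1,u1);c2,d2=ray(s2,u2)
    a=np.linalg.lstsq(np.c_[d1,-d2],c2-c1,rcond=None)[0]
    p,q=c1+a[0]*d1,c2+a[1]*d2
    return (p+q)/2,np.linalg.norm(p-q)
def crop(s,x0,y0,x1,y1,k,name):
    cv2.imwrite(name,cv2.resize(s["img"][y0:y1,x0:x1,::-1],None,fx=k,fy=k,interpolation=cv2.INTER_CUBIC))
E
python3 - <<'E'
from h import *
t=snapshot("top"); s=snapshot("scene")
import pickle; pickle.dump((t,s),open("ts.pkl","wb"))
crop(t,130,140,360,260,3.4,"pics/t1.png"); crop(s,160,130,360,270,4,"pics/s1.png")
print(get_state()["t"],proj(t,[[0,0,0],[238,578,230]]))
E
```

```text
0.25 [[261.59352368 368.77715718]
 [ 37.79337923 304.74583056]]
```

View pics/t1.png

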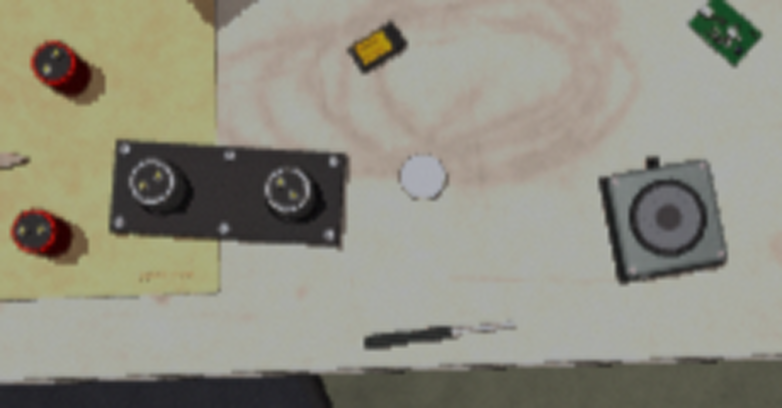

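View pics/s1.png

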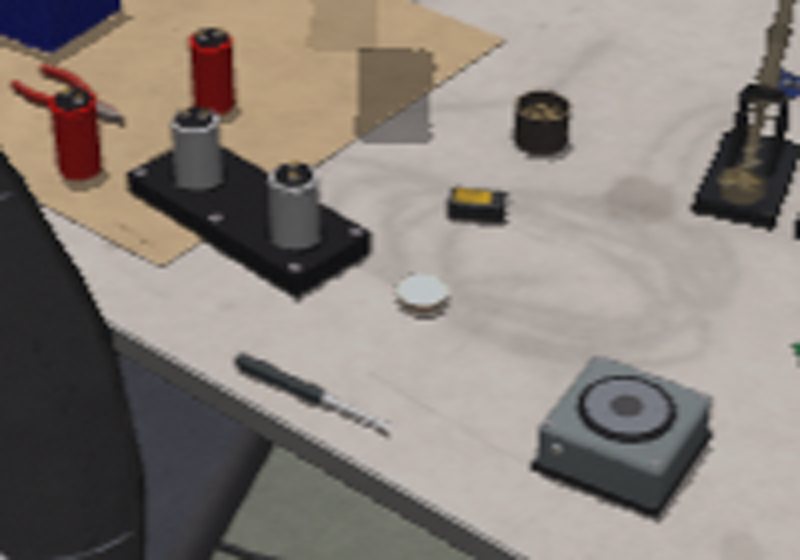

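In the crops, the can discs are at t1 (152,182) and (289,190) and s1 (195,121) and (294,176). The window is at t1 (667,217) and s1 (626,407). I'll triangulate all three.

Run:
```python
from h import *
import pickle; t,s=pickle.load(open("ts.pkl","rb"))
T=lambda U,V:((U+.5)/3.4-.5+130,(V+.5)/3.4-.5+140)
S=lambda U,V:((U+.5)/4-.5+160,(V+.5)/4-.5+130)
for n,a,b,z in (("L",(152,182),(195,121),77),("R",(289,190),(294,176),77),("W",(667,217),(626,407),45)):
    p,e=tri(t,T(*a),s,S(*b)); print(n,p.round(1),round(e,1),"top@z",onz(t,T(*a),z).round(1),"scene@z",onz(s,S(*b),z).round(1))
# rack corners/screws top at z=22
print([onz(t,T(*c),22).round(1)[:2] for c in ((118,141),(347,154),(341,247),(110,232))])
print([onz(s,S(*c),22).round(1)[:2] for c in ((129,174),(298,285),(370,235))])
print("reader corners",[onz(t,T(*c),40).round(1)[:2] for c in ((606,175),(707,160),(727,263),(626,280))])
for c in ((345,155),(385,25),(405,45),(400,177),(445,177),(365,345),(515,325)): print(onz(t,T(*c),10).round(0)[:2])
st=get_state(); print(st["tcp_pos"],st["ee_rot"])
```

```text
L [538.1 248.6  73.9] 1.5 top@z [537.2 248.6  77. ] scene@z [535.2 244.4  77. ]
R [527.3 127.8  76.8] 0.7 top@z [527. 128.  77.] scene@z [527.3 127.4  77. ]
W [ 497.3 -211.5   43.4] 0.5 top@z [ 497.1 -211.1   45. ] scene@z [ 496.  -212.5   45. ]
[array([582.3, 288.4]), array([564.9,  78.4]), array([479.3,  85.7]), array([498.6, 296.1])]
[array([499.3, 291.7]), array([475.6,  79. ]), array([562.6,  78.1])]
reader corners [array([ 537.3, -157.8]), array([ 548.8, -250.8]), array([ 454.2, -264.7]), array([ 441.3, -172.2])]
[566.  81.]
[688.  41.]
[668.  22.]
[544.  30.]
[543. -12.]
[390.  66.]
[404. -72.]
[238.05002485 577.6633105  230.95204044] [-1.79960875e+02  4.86625499e-03  1.57603103e+02]
```

Run:
```python
from h import *
import pickle; t,s=pickle.load(open("ts.pkl","rb")); w=snapshot("wrist")
print("cam",ray(w,(256,192)), ray(s,(0,0))[0])
for a in ((233,270),(228,280),(105,350),(80,345),(160,345)): print(a,tri(w,(205,80),t,a), onz(t,a,0).round(), onz(t,a,300).round())
print(proj(w,[[537,248,80]]))
st=get_state()
R=cv2.Rodrigues(w["rvec"])[0]; c=-R.T@np.ravel(w["tvec"])
from scipy.spatial.transform import Rotation as Ro
A=Ro.from_euler("xyz",st["ee_rot"],degrees=True).as_matrix()
print("cam in tool",A.T@(c-st["tcp_pos"]), "R",(A.T@R.T).round(3))
```

```text
cam (array([160.16804167, 609.25828129, 374.18721033]), array([ 0.29819816, -0.11529134, -0.94751557])) [-370.27620663 -703.38628685  911.03147673]
(233, 270) (array([   66.04121196,   199.92081543, -2782.11106144]), np.float64(180.37449380967172)) [300.  81.   0.] [316.  68. 300.]
(228, 280) (array([   34.06795074,   229.99798543, -2602.52959763]), np.float64(95.73408849504983)) [270.  97.   0.] [292.  81. 300.]
(105, 350) (array([  87.48718262,  528.97830086, -131.57340106]), np.float64(91.0034250734481)) [ 71. 475.   0.] [133. 383. 300.]
(80, 345) (array([114.17105307, 554.71792145,   6.02213901]), np.float64(50.79695726687107)) [ 88. 551.   0.] [147. 443. 300.]
(160, 345) (array([  33.29701024,  453.17238484, -591.25823735]), np.float64(153.73151097580285)) [ 80. 308.   0.] [141. 250. 300.]
[[109.85144434 468.38247343]]
cam in tool [  84.01475681   -0.5918893  -143.12786638] R [[ 0.001 -0.948 -0.317]
 [ 1.     0.001  0.   ]
 [-0.    -0.317  0.948]]
```

```bash
python3 -m inch '-0.03 -0.014 0 0 0 0; -0.07 -0.033 0 0 0 0; -0.115 -0.054 0 0 0 0; -0.16 -0.076 0 0 0 0; -0.20 -0.095 0 0 0 0' -1
python3 -m inch '-0.045 -0.021 0 0 0 -0.07; -0.09 -0.043 0.004 0 0 -0.15; -0.135 -0.064 0.008 0 0 -0.23; -0.175 -0.083 0.012 0 0 -0.31; -0.202 -0.095 0.016 0 0 -0.391' -1; python3 -c "
from h import *
print(get_state())"
```

```text
t: 0.92
tcp_pos: [388.0, 412.2, 231.4]
ee_rot: [180.0, 0.0, 157.6]
ft_force: [0.3, 0.5, 0.0]
grip_width: 85.2
t: 1.55
tcp_pos: [538.9, 246.7, 215.2]
ee_rot: [-180.0, 0.0, -180.0]
ft_force: [0.5, 0.8, 1.5]
grip_width: 85.2
{'t': 1.55, 'joints': array([-33.01522361,  22.60640886,   4.47722367,  96.3127895 ,
        -1.91627615,  61.14964393,  62.06936858]), 'joint_velocities': array([24.73186528,  8.22419291, -5.25803121, -7.90932553,  0.47006936,
       -0.31170231, 57.44521238]), 'effort': array([-2.07284667e+00, -6.41702271e+01,  2.85768695e+00, -2.98868108e+01,
        1.49463611e-01,  5.75806538e-02, -1.88848011e+00]), 'tcp_pos': array([538.87286798, 246.69977607, 215.20919322]), 'ee_rot': array([-1.79967199e+02,  2.58101958e-02, -1.79974581e+02]), 'ft_force': array([0.47641292, 0.80617739, 1.46218035]), 'wrist_torque': array([-0.03882266, -0.00054491,  0.00617706]), 'grip_width': 85.22086366066192}
```

```bash
python3 -m inch '0 0 0 0 0 0; 0 0 0 0 0 0'
python3 - <<'E'
from h import *
import pickle
w=snapshot("wrist"); pickle.dump(w,open("w1.pkl","wb")); cv2.imwrite("pics/w1.png",w["img"][:,:,::-1])
print(get_state()["tcp_pos"])
print(proj(w,[[537.5,248.5,85],[527,128,85]]))
E
```

```text
t: 1.8
tcp_pos: [536.9, 249.7, 215.3]
ee_rot: [180.0, -0.0, 180.0]
ft_force: [0.5, -0.0, 0.6]
grip_width: 85.3
[536.65990302 250.19533537 215.36706075]
[[251.54552366 183.82255072]
 [112.26072817 172.21717581]]
```

View pics/w1.png

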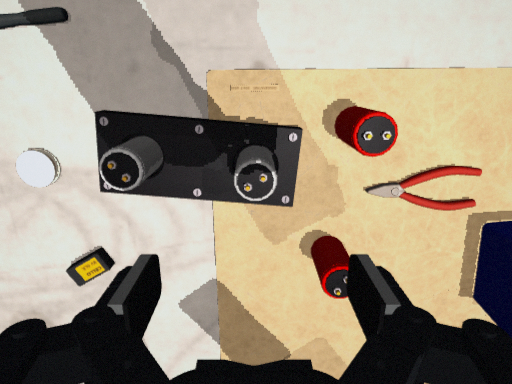

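The wrist view shows the left can disc at about (256,181) and the right at about (122,171). The red cans at (370,132) and (335,270) are clear of the left can. Now I'll measure the discs by contour.

Run:
```python
from h import *
import pickle
w=pickle.load(open("w1.pkl","rb")); t,s=pickle.load(open("ts.pkl","rb"))
crop(w,80,110,310,220,3.4,"pics/w1c.png")
T=lambda U,V:((U+.5)/3.4-.5+130,(V+.5)/3.4-.5+140)
S=lambda U,V:((U+.5)/4-.5+160,(V+.5)/4-.5+130)
for n,a,b,c in (("L",(256,182),(152,182),(195,121)),("R",(122,172),(289,190),(294,176))):
    print(n,onz(w,a,77),tri(w,a,t,T(*b)),tri(w,a,s,S(*c)))
# screws of rack at z22
for c in ((103,121),(293,137),(285,199),(107,185)): print(onz(w,c,22).round(1))
```

```text
L [538.25760814 252.46643533  77.        ] (array([539.23553644, 251.17045068,  69.74790402]), np.float64(3.579349443542086)) (array([541.07717379, 251.96064872,  70.61802938]), np.float64(2.0339672260367037))
R [528.96602201 133.1265963   77.        ] (array([529.56549595, 129.21519456,  68.64083685]), np.float64(3.3996846535501386)) (array([530.57497116, 131.15883612,  73.24522385]), np.float64(1.316056119675179))
[490.4  97.9  22. ]
[506.6 290.9  22. ]
[574.4 284.7  22. ]
[558.3  92.3  22. ]
```

View pics/w1c.png

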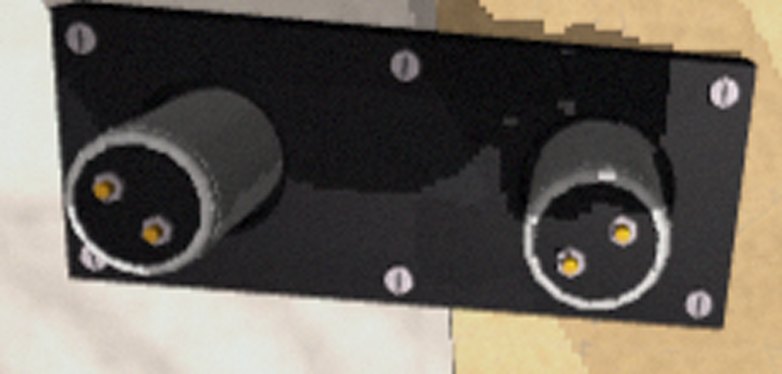

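Run:
```python
from h import *
import pickle
w=pickle.load(open("w1.pkl","rb"))
print(onz(w,(255.2,180.0),77),onz(w,(120.8,169.1),77))
for i in range(3): print(get_state()["tcp_pos"])
```

```text
[536.38169846 251.74302309  77.        ] [526.30374813 132.40038224  77.        ]
[536.65990302 250.19533537 215.36706075]
[536.65990302 250.19533537 215.36706075]
[536.65990302 250.19533537 215.36706075]
```

```bash
python3 -m inch '0 0.001 0.03 0 0 0; 0 0.001 0.07 0 0 0; 0 0.001 0.1 0 0 0; 0 0.001 0.1 0 0 0; 0 0.001 0.1 0 0 0'
python3 - <<'E'
from h import *
import pickle
w=snapshot("wrist"); pickle.dump(w,open("w2.pkl","wb")); cv2.imwrite("pics/w2.png",w["img"][:,:,::-1])
print(get_state()["tcp_pos"])
E
```

```text
t: 2.48
tcp_pos: [537.7, 251.1, 116.6]
ee_rot: [179.9, 0.1, -179.9]
ft_force: [-0.0, 0.7, 0.0]
grip_width: 85.2
[538.07853638 251.07142958 116.96853024]
```

View pics/w2.png

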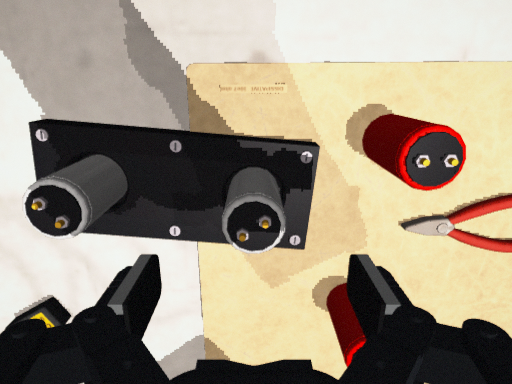

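The left can rim is at about (254,221), midway between the pads (160 and 347, middle 253.5). The right rim is at about (57,206). I'll check the height from the two wrist positions.

Run:
```python
from h import *
import pickle
w=pickle.load(open("w1.pkl","rb"));w2=pickle.load(open("w2.pkl","rb"))
crop(w2,200,150,310,270,5,"pics/w2c.png")
for a,b in (((255.2,180.0),(254,221)),((120.8,169.1),(56.5,206))): print(onz(w2,b,77).round(1),tri(w,a,w2,b))
```

```text
[534.  251.9  77. ] (array([541.2592351 , 251.88979528,  60.55285749]), np.float64(0.09277873207889667))
[524.4 133.7  77. ] (array([527.89385033, 128.8407786 ,  69.09811548]), np.float64(1.0722785594807174))
```

View pics/w2c.png

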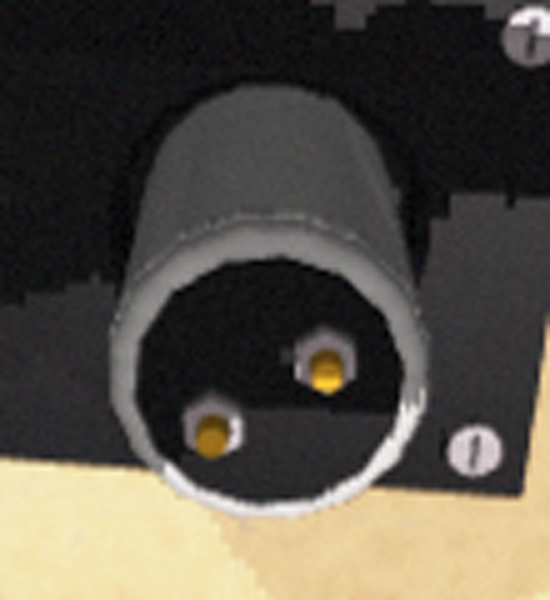

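Run:
```python
from h import *
import pickle
w=pickle.load(open("w1.pkl","rb"));w2=pickle.load(open("w2.pkl","rb"));t,s=pickle.load(open("ts.pkl","rb"))
def disc(w,x0,y0,x1,y1):
    g=cv2.cvtColor(w["img"][y0:y1,x0:x1],cv2.COLOR_RGB2GRAY)
    return g
# stud tops midpoint (z=85) : w2 crop studs
a=((212/5+200,436/5+150),(327/5+200,372/5+150)); m2=np.mean(a,0)-.4
b=((570/3.4+80,265/3.4+110),(623/3.4+80,233/3.4+110)); m1=np.mean(b,0)-.35
print(m1,m2,tri(w,m1,w2,m2),onz(w,m1,85),onz(w2,m2,85))
print(tri(w,(255.2,180.5),w2,(253.6,225.8)),onz(w2,(253.6,226),77))
```

```text
[255.09117647 182.88529412] [253.5 230.4] (array([536.90008625, 251.59072448,  84.15381646]), np.float64(0.0362417949577811)) [536.64155454 251.60395433  85.        ] [536.4974324  251.57109781  85.        ]
(array([536.18043728, 251.6837257 ,  79.2410455 ]), np.float64(0.09302722325943179)) [537.33986938 251.64214054  77.        ]
```

```bash
python3 -m inch '0 0 0.02 0 0 0; 0 0 0.045 0 0 0; 0 0 0.068 0 0 0; 0 0 0.08 0 0 0; 0 0 0.08 0 0 0' && python3 -m inch '0 0 0 0 0 0; 0 0 0 0 0 0; 0 0 0 0 0 0; 0 0 0 0 0 0; 0 0 0 0 0 0' 0.2
```

```text
t: 3.15
tcp_pos: [537.5, 250.2, 35.6]
ee_rot: [180.0, 0.0, -180.0]
ft_force: [0.0, -0.5, 0.3]
grip_width: 85.3
t: 3.78
tcp_pos: [537.9, 250.3, 36.3]
ee_rot: [180.0, 0.1, -180.0]
ft_force: [-1.5, -0.9, 5.6]
grip_width: 38.5
```

```bash
python3 -m inch '0 0 0 0 0 0; 0 0 0 0 0 0; 0 0 0 0 0 0; 0 0 0 0 0 0' ; python3 -c "
from h import *
print(get_state())
w=snapshot('wrist'); cv2.imwrite('pics/w3.png',w['img'][:,:,::-1])"
```

```text
t: 4.28
tcp_pos: [537.9, 250.3, 36.3]
ee_rot: [180.0, 0.1, -180.0]
ft_force: [-0.8, 0.0, 6.6]
grip_width: 38.9
{'t': 4.275, 'joints': array([-32.27658548,  34.62421978,   3.10274914, 105.81260967,
        -2.76913399,  39.55829205,  62.41504391]), 'joint_velocities': array([-0.01181666, -0.02160712,  0.01839305,  0.0948774 , -0.01462779,
        0.03140599,  0.18722267]), 'effort': array([ 8.29077791e-02, -6.69053292e+01,  1.85436554e+00, -2.14848179e+01,
       -2.06793548e-02, -4.51008026e-01,  1.12405809e-02]), 'tcp_pos': array([537.88492173, 250.29523784,  36.2652961 ]), 'ee_rot': array([ 1.79961152e+02,  6.64839296e-02, -1.79995683e+02]), 'ft_force': array([-0.82449301,  0.01510712,  6.63299753]), 'wrist_torque': array([-0.26292031,  0.17271583, -0.03762155]), 'grip_width': 38.86079368003123}
```

View pics/w3.png

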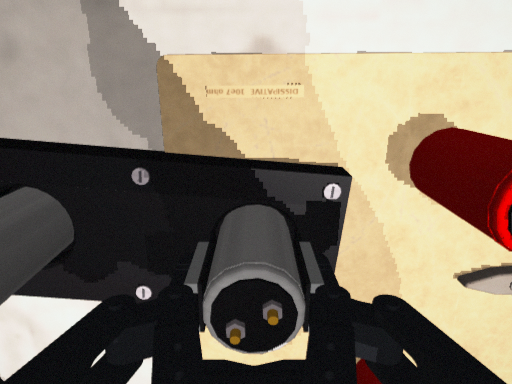

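The can is held between the pads, with its rim at (253,308) and centred. Now I'll lift.

```bash
python3 -m inch '0 0 -0.006 0 0 0; 0 0 -0.016 0 0 0; 0 0 -0.032 0 0 0; 0 0 -0.052 0 0 0; 0 0 -0.07 0 0 0' && python3 -m inch '0 0 -0.015 0 0 0; 0 0 -0.02 0 0 0; 0 0 -0.02 0 0 0; 0 0 -0.02 0 0 0; 0 0 -0.02 0 0 0' && for i in 1 2 3 4 5; do python3 -m inch '0 0 0 0 0 0; 0 0 0 0 0 0' | grep -E "t:|force|width|pos"; done; python3 -c "
from h import *
print(get_state()['effort'],get_state()['wrist_torque'])
w=snapshot('wrist'); cv2.imwrite('pics/w4.png',w['img'][:,:,::-1])
s=snapshot('scene'); crop(s,160,90,360,240,4,'pics/s4.png')"
```

```text
t: 4.95
tcp_pos: [537.6, 250.1, 107.0]
ee_rot: [180.0, 0.0, -180.0]
ft_force: [-1.0, 0.6, -4.9]
grip_width: 39.0
t: 5.58
tcp_pos: [537.0, 249.8, 124.6]
ee_rot: [-180.0, -0.1, -180.0]
ft_force: [0.5, -0.2, -4.1]
grip_width: 39.0
t: 5.82
tcp_pos: [537.3, 250.0, 125.1]
ee_rot: [-180.0, -0.0, -180.0]
ft_force: [0.8, 0.6, -4.1]
grip_width: 38.3
t: 6.08
tcp_pos: [537.4, 250.0, 125.3]
ee_rot: [180.0, 0.0, -180.0]
ft_force: [0.1, -0.1, -4.2]
grip_width: 39.3
t: 6.32
tcp_pos: [537.4, 250.0, 125.3]
ee_rot: [180.0, 0.0, -180.0]
ft_force: [-0.5, -0.4, -4.3]
grip_width: 38.7
t: 6.58
tcp_pos: [537.4, 250.0, 125.3]
ee_rot: [180.0, 0.0, -180.0]
ft_force: [-0.8, -0.2, -4.3]
grip_width: 38.7
t: 6.82
tcp_pos: [537.4, 250.0, 125.3]
ee_rot: [180.0, 0.0, -180.0]
ft_force: [0.6, 0.5, -4.4]
grip_width: 38.8
[ 9.34272357e-04 -6.86049414e+01  1.89214312e+00 -2.82371485e+01
  1.64632383e-02 -3.88978588e-03  1.38770181e-05] [0.00695743 0.03136734 0.00687724]
```

View pics/w4.png

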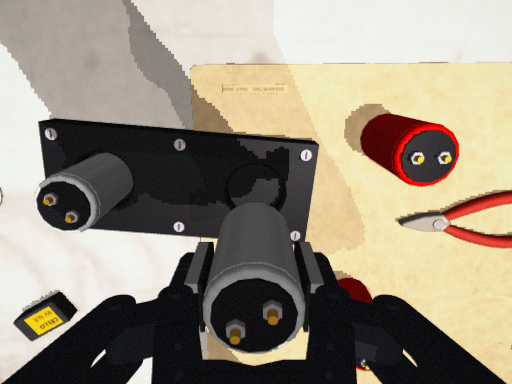

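View pics/s4.png

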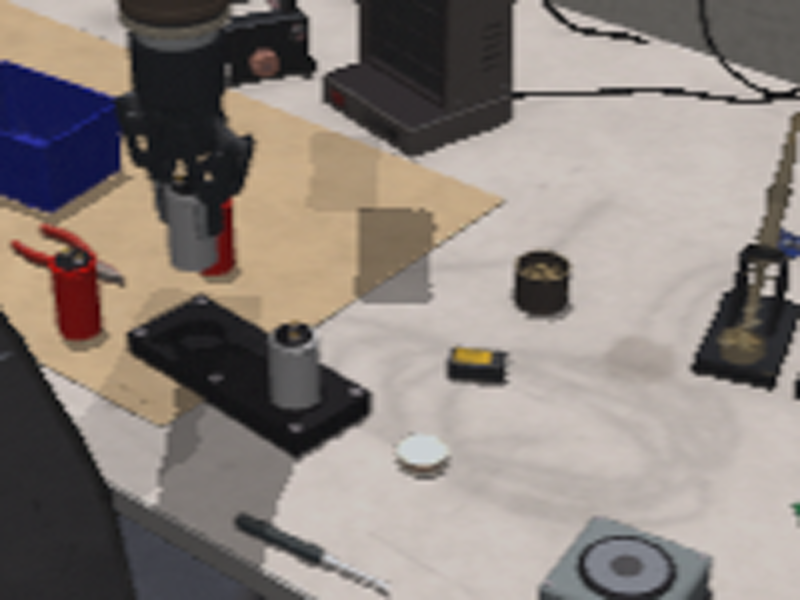

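The left can is about 85 mm clear in the pictures and weighs about 4.3 N. I'll set it back.

```bash
python3 -m inch '0 0 0.02 0 0 0; 0 0 0.045 0 0 0; 0 0 0.065 0 0 0; 0 0 0.072 0 0 0; 0 0 0.075 0 0 0' && python3 -m inch '0 0 0.005 0 0 0; 0 0 0.010 0 0 0; 0 0 0.0145 0 0 0; 0 0 0.0145 0 0 0; 0 0 0.0145 0 0 0'
```

```text
t: 7.55
tcp_pos: [537.5, 250.1, 50.4]
ee_rot: [180.0, 0.0, -180.0]
ft_force: [1.2, -0.3, -3.5]
grip_width: 39.0
t: 8.18
tcp_pos: [537.6, 250.2, 36.3]
ee_rot: [180.0, 0.0, -180.0]
ft_force: [-1.6, -0.5, 4.5]
grip_width: 38.9
```

The force has changed sign, from -4.3 to +4.5 N, so the can is resting on the nest floor. I'll open and rise.

```bash
python3 -m inch '0 0 0 0 0 0; 0 0 0 0 0 0; 0 0 0 0 0 0; 0 0 0 0 0 0; 0 0 0 0 0 0' -1 && python3 -m inch '0 0 -0.02 0 0 0; 0 0 -0.05 0 0 0; 0 0 -0.08 0 0 0; 0 0 -0.1 0 0 0; 0 0 -0.1 0 0 0'; python3 -c "
from h import *
import pickle
w=snapshot('wrist'); cv2.imwrite('pics/w5.png',w['img'][:,:,::-1]); pickle.dump(w,open('w5.pkl','wb'))"
```

```text
t: 8.8
tcp_pos: [537.4, 250.0, 35.8]
ee_rot: [180.0, 0.0, -180.0]
ft_force: [-0.8, -0.0, 0.1]
grip_width: 85.1
t: 9.43
tcp_pos: [538.3, 250.5, 137.3]
ee_rot: [179.9, 0.2, -180.0]
ft_force: [0.2, -0.7, -0.9]
grip_width: 85.6
```

View pics/w5.png

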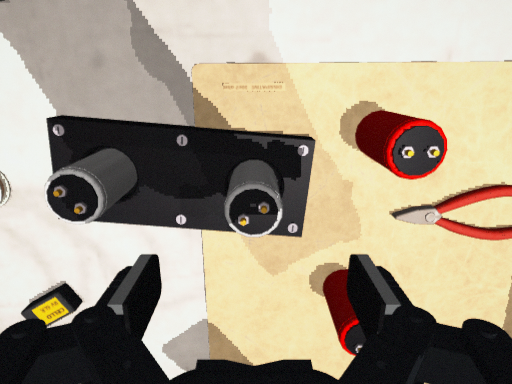

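The left can is back in its nest and upright, with its disc at (253,211) and its base hidden in the nest. Next is the right can.

```bash
python3 -m inch '0.002 -0.025 0 0 0 0; 0.006 -0.065 0 0 0 0; 0.009 -0.1 0 0 0 0; 0.0105 -0.12 0.01 0 0 0; 0.0105 -0.12 0.02 0 0 0' && python3 -m inch '0 0 0 0 0 0; 0 0 0 0 0 0'; python3 -c "
from h import *
import pickle
w=snapshot('wrist'); cv2.imwrite('pics/w6.png',w['img'][:,:,::-1]); pickle.dump(w,open('w6.pkl','wb')); crop(w,200,150,310,270,5,'pics/w6c.png')"
```

```text
t: 10.1
tcp_pos: [526.5, 128.1, 114.6]
ee_rot: [-180.0, -0.1, 179.8]
ft_force: [0.1, 0.0, -0.5]
grip_width: 85.6
t: 10.35
tcp_pos: [526.9, 131.6, 115.5]
ee_rot: [180.0, -0.0, -179.9]
ft_force: [-0.9, 0.7, -0.6]
grip_width: 85.5
```

View pics/w6c.png

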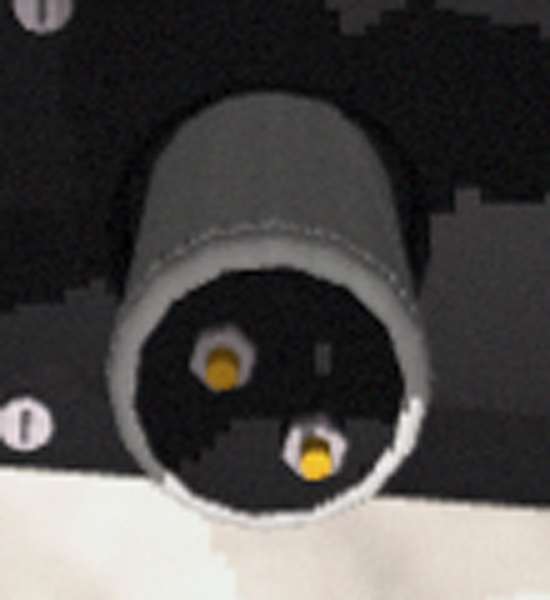

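View pics/w6.png

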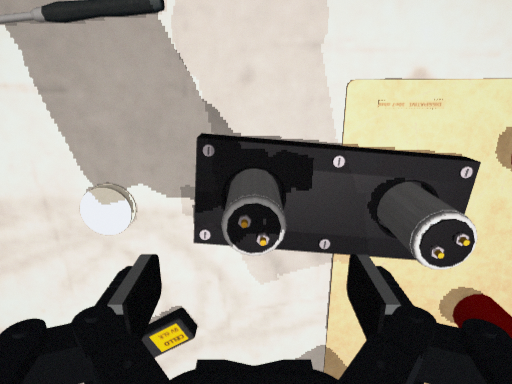

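The right can is centred, with its rim at (253.8,226) midway between the pads. The braid and battery are clear of the fingers. I'll descend and grip.

```bash
python3 -m inch '0 0 0.02 0 0 0; 0 0 0.045 0 0 0; 0 0 0.068 0 0 0; 0 0 0.08 0 0 0; 0 0 0.08 0 0 0' && python3 -m inch '0 0 0 0 0 0; 0 0 0 0 0 0; 0 0 0 0 0 0; 0 0 0 0 0 0; 0 0 0 0 0 0' 0.2; python3 -m inch '0 0 0 0 0 0; 0 0 0 0 0 0; 0 0 0 0 0 0'
```

```text
t: 11.02
tcp_pos: [526.6, 130.4, 35.4]
ee_rot: [-180.0, -0.1, -180.0]
ft_force: [0.2, 0.1, -0.1]
grip_width: 85.1
t: 11.65
tcp_pos: [527.4, 130.3, 36.7]
ee_rot: [180.0, 0.1, -180.0]
ft_force: [-1.1, 0.5, 5.2]
grip_width: 38.8
t: 12.02
tcp_pos: [527.4, 130.3, 36.7]
ee_rot: [180.0, 0.1, -180.0]
ft_force: [-0.5, -0.2, 6.9]
grip_width: 38.6
```

```bash
python3 -m inch '0 0 -0.006 0 0 0; 0 0 -0.016 0 0 0; 0 0 -0.032 0 0 0; 0 0 -0.052 0 0 0; 0 0 -0.07 0 0 0' && python3 -m inch '0 0 -0.015 0 0 0; 0 0 -0.02 0 0 0; 0 0 -0.02 0 0 0; 0 0 -0.02 0 0 0; 0 0 -0.02 0 0 0' && for i in 1 2 3 4 5; do python3 -m inch '0 0 0 0 0 0; 0 0 0 0 0 0' | grep -E "t:|force|width|pos"; done; python3 -c "
from h import *
w=snapshot('wrist'); cv2.imwrite('pics/w7.png',w['img'][:,:,::-1])"
```

```text
t: 12.65
tcp_pos: [527.1, 130.1, 107.5]
ee_rot: [180.0, 0.1, -180.0]
ft_force: [0.1, 0.8, -2.4]
grip_width: 38.8
t: 13.28
tcp_pos: [526.6, 129.9, 125.2]
ee_rot: [-180.0, -0.1, -180.0]
ft_force: [-0.4, -0.7, -2.2]
grip_width: 39.1
t: 13.52
tcp_pos: [526.9, 130.1, 125.7]
ee_rot: [-180.0, -0.0, -180.0]
ft_force: [-0.1, 0.5, -1.7]
grip_width: 38.8
t: 13.78
tcp_pos: [526.9, 130.1, 125.8]
ee_rot: [180.0, 0.0, -180.0]
ft_force: [0.6, 0.2, -2.3]
grip_width: 38.5
t: 14.02
tcp_pos: [526.9, 130.0, 125.9]
ee_rot: [180.0, 0.0, -180.0]
ft_force: [0.3, -0.5, -2.7]
grip_width: 38.8
t: 14.28
tcp_pos: [526.9, 130.1, 125.8]
ee_rot: [180.0, 0.0, -180.0]
ft_force: [0.0, 0.3, -1.9]
grip_width: 38.7
t: 14.52
tcp_pos: [526.9, 130.0, 125.8]
ee_rot: [180.0, 0.0, -180.0]
ft_force: [0.5, -0.6, -2.1]
grip_width: 38.8
```

View pics/w7.png

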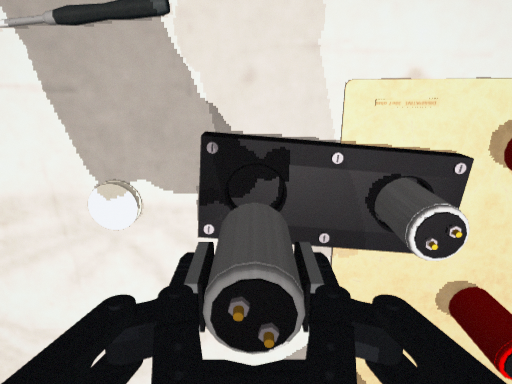

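The right can weighs about 2.1 N against about 4.3 N for the left, so the left one is the heavy can. I'll put the right one back.

```bash
python3 -m inch '0 0 0.02 0 0 0; 0 0 0.045 0 0 0; 0 0 0.065 0 0 0; 0 0 0.072 0 0 0; 0 0 0.075 0 0 0' && python3 -m inch '0 0 0.005 0 0 0; 0 0 0.010 0 0 0; 0 0 0.0145 0 0 0; 0 0 0.0145 0 0 0; 0 0 0.0145 0 0 0'
```

```text
t: 15.2
tcp_pos: [527.1, 130.1, 50.8]
ee_rot: [180.0, 0.0, -180.0]
ft_force: [0.5, -0.3, -1.7]
grip_width: 38.7
t: 15.82
tcp_pos: [527.1, 130.1, 36.7]
ee_rot: [180.0, 0.0, -180.0]
ft_force: [-0.7, -0.8, 5.9]
grip_width: 39.1
```

The can is in contact with the nest floor. I'll open, rise, and go back over the left can.

```bash
python3 -m inch '0 0 0 0 0 0; 0 0 0 0 0 0; 0 0 0 0 0 0; 0 0 0 0 0 0; 0 0 0 0 0 0' -1 && python3 -m inch '0 0 -0.02 0 0 0; 0 0 -0.05 0 0 0; 0 0 -0.08 0 0 0; 0 0 -0.1 0 0 0; 0 0 -0.1 0 0 0' && python3 -m inch '-0.002 0.025 0 0 0 0; -0.006 0.065 0 0 0 0; -0.009 0.1 0 0 0 0; -0.0105 0.12 0.01 0 0 0; -0.0105 0.12 0.02 0 0 0' && python3 -m inch '0 0 0 0 0 0; 0 0 0 0 0 0'; python3 -c "
from h import *
w=snapshot('wrist'); cv2.imwrite('pics/w8.png',w['img'][:,:,::-1])"
```

```text
t: 16.45
tcp_pos: [526.9, 130.1, 36.3]
ee_rot: [180.0, 0.0, -180.0]
ft_force: [-0.1, 0.7, 0.3]
grip_width: 85.6
t: 17.08
tcp_pos: [527.9, 130.3, 137.7]
ee_rot: [179.9, 0.2, -180.0]
ft_force: [0.2, -1.0, -0.6]
grip_width: 85.6
t: 17.7
tcp_pos: [536.6, 251.0, 114.6]
ee_rot: [-180.0, -0.1, -179.9]
ft_force: [0.5, -0.4, -0.1]
grip_width: 85.3
t: 17.95
tcp_pos: [537.6, 248.2, 116.2]
ee_rot: [-179.9, -0.0, 179.9]
ft_force: [0.4, 1.0, 0.0]
grip_width: 85.6
```

View pics/w8.png

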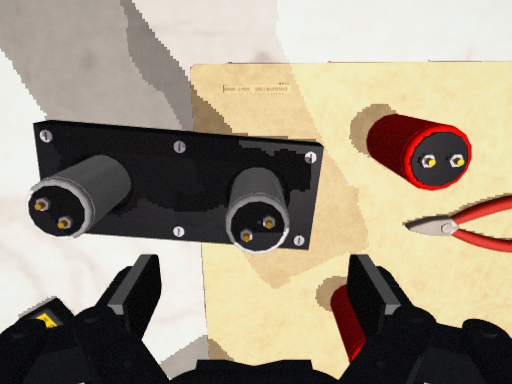

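Both cans stand in their nests. The left can is near the middle of the jaws, about 4 px right, with the arm still settling. I'll descend, grip and lift.

```bash
python3 -m inch '0 0 0.02 0 0 0; 0 0 0.045 0 0 0; 0 0 0.068 0 0 0; 0 0 0.08 0 0 0; 0 0 0.08 0 0 0' && python3 -m inch '0 0 0 0 0 0; 0 0 0 0 0 0; 0 0 0 0 0 0; 0 0 0 0 0 0; 0 0 0 0 0 0' 0.2; python3 -m inch '0 0 0 0 0 0; 0 0 0 0 0 0; 0 0 0 0 0 0'
```

```text
t: 18.62
tcp_pos: [537.3, 249.5, 36.0]
ee_rot: [-180.0, -0.0, 180.0]
ft_force: [0.7, 0.9, -0.3]
grip_width: 85.3
t: 19.25
tcp_pos: [537.9, 250.4, 37.2]
ee_rot: [180.0, 0.1, -180.0]
ft_force: [-1.3, -1.1, 4.9]
grip_width: 38.6
t: 19.62
tcp_pos: [537.9, 250.4, 37.2]
ee_rot: [180.0, 0.1, -180.0]
ft_force: [0.8, -1.1, 5.0]
grip_width: 38.7
```

```bash
python3 -m inch '0 0 -0.006 0 0 0; 0 0 -0.016 0 0 0; 0 0 -0.032 0 0 0; 0 0 -0.052 0 0 0; 0 0 -0.07 0 0 0' && python3 -m inch '0 0 -0.02 0 0 0; 0 0 -0.045 0 0 0; 0 0 -0.065 0 0 0; 0 0 -0.08 0 0 0; 0 0 -0.08 0 0 0' && python3 -m inch '0 0 0 0 0 0; 0 0 0 0 0 0'; python3 -c "
from h import *
w=snapshot('wrist'); cv2.imwrite('pics/w9.png',w['img'][:,:,::-1]);print(get_state())"
```

```text
t: 20.25
tcp_pos: [537.6, 250.1, 108.0]
ee_rot: [180.0, 0.0, -180.0]
ft_force: [0.5, 0.1, -4.6]
grip_width: 38.9
t: 20.88
tcp_pos: [538.0, 250.4, 187.7]
ee_rot: [179.9, 0.1, -180.0]
ft_force: [1.1, 0.4, -4.7]
grip_width: 38.4
t: 21.12
tcp_pos: [536.9, 249.8, 185.4]
ee_rot: [-180.0, -0.1, -180.0]
ft_force: [-0.3, -0.3, -4.1]
grip_width: 38.7
{'t': 21.175, 'joints': array([-33.22753957,  24.20388468,   4.33720784,  98.3934373 ,
        -2.10280365,  57.56727062,  61.86843592]), 'joint_velocities': array([-0.04378401, -0.02222253,  0.06292503, -0.17818435, -0.07260685,
       -0.00188661,  0.11486934]), 'effort': array([ 1.07490945e-03, -6.65120530e+01,  1.80146791e+00, -3.10484862e+01,
        1.79556519e-02,  6.07037160e-03,  2.39580686e-04]), 'tcp_pos': array([536.98040563, 249.81722473, 185.4599199 ]), 'ee_rot': array([-1.79956301e+02, -7.37408733e-02, -1.79992026e+02]), 'ft_force': array([-0.41760631,  0.64736257, -3.19948888]), 'wrist_torque': array([-0.02689654, -0.01554482, -0.02195116]), 'grip_width': 38.43122287473848}
```

View pics/w9.png

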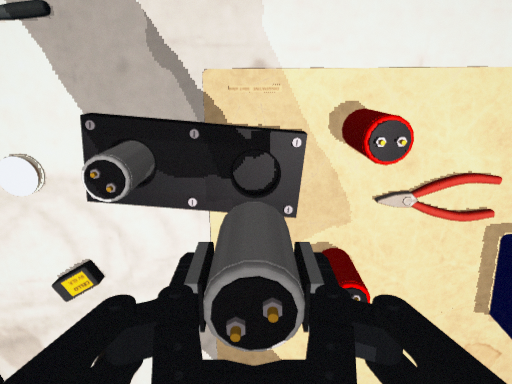

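The heavy can is in the grip, upright and centred, and its nest is empty at (255,172). I'll carry it to the reader.

```bash
python3 -m inch '0.002 -0.02 0 0 0 0; 0.006 -0.06 0 0 0 0; 0.01 -0.11 0 0 0 0; 0.015 -0.16 0 0 0 0; 0.02 -0.21 0 0 0 0' && python3 -m inch '0.005 -0.05 0 0 0 0; 0.01 -0.1 0 0 0 0; 0.015 -0.15 0 0 0 0; 0.02 -0.19 0 0 0 0; 0.02 -0.21 0 0 0 0' && python3 -m inch '0 -0.02 0 0 0 0; 0 -0.03 0 0 0 0; 0 -0.03 0 0 0 0; 0 -0.03 0 0 0 0'; python3 -c "
from h import *
import pickle
w=snapshot('wrist'); cv2.imwrite('pics/w10.png',w['img'][:,:,::-1]);t=snapshot('top');s=snapshot('scene');pickle.dump((w,t,s),open('a10.pkl','wb'));st=get_state();print(st['tcp_pos'],st['joints'])"
```

```text
t: 21.8
tcp_pos: [516.7, 37.3, 186.2]
ee_rot: [-180.0, -0.0, 180.0]
ft_force: [0.2, -0.7, -4.7]
grip_width: 38.9
t: 22.42
tcp_pos: [495.7, -173.8, 186.3]
ee_rot: [-179.9, -0.0, 179.8]
ft_force: [-0.3, 0.0, -3.9]
grip_width: 39.1
t: 22.92
tcp_pos: [497.4, -199.0, 186.2]
ee_rot: [180.0, -0.0, -179.9]
ft_force: [0.7, 0.2, -4.1]
grip_width: 38.9
[ 497.58774713 -199.05901912  186.2740543 ] [  6.27151297  19.20013413  12.79910837 106.75847295  -5.15265947
  54.60179521 111.45280129]
```

View pics/w10.png

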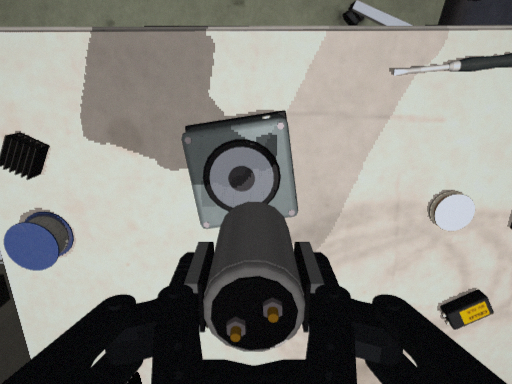

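The reader window is fully visible in the wrist view at about (241,177), with its bezel spanning 203–280 by 140–213. I'll work out its position from all three cameras.

Run:
```python
from h import *
import pickle
w,t,s=pickle.load(open("a10.pkl","rb"))
crop(w,170,90,310,230,4,"pics/w10c.png")
g=cv2.cvtColor(w["img"],cv2.COLOR_RGB2GRAY)
m=(g<45).astype(np.uint8); 
cs,_=cv2.findContours(m,cv2.RETR_CCOMP,cv2.CHAIN_APPROX_NONE)
for c in cs:
    if len(c)>60:
        (x,y),ax,an=cv2.fitEllipse(c)
        if 190<x<290 and 120<y<230: print(len(c),(x,y),ax)
t0,s0=pickle.load(open("ts.pkl","rb"))
T=lambda U,V:((U+.5)/3.4-.5+130,(V+.5)/3.4-.5+140)
S=lambda U,V:((U+.5)/4-.5+160,(V+.5)/4-.5+130)
a=(241.5,176.8)
print(onz(w,a,45),tri(w,a,t0,T(667,217)),tri(w,a,s0,S(626,407)))
crop(t,290,150,400,240,7,"pics/t10.png");crop(s,270,150,370,270,5,"pics/s10.png")
```

```text
61 (239.1973876953125, 175.830810546875) (15.957929611206055, 24.2513427734375)
348 (241.49172973632812, 176.16966247558594) (69.40084838867188, 73.1698226928711)
216 (233.96453857421875, 121.0999755859375) (5.895473480224609, 147.5791778564453)
[ 494.80038417 -209.35811723   45.        ] (array([ 496.72853249, -210.60843718,   40.82868706]), np.float64(2.5941292432254177)) (array([ 496.35543115, -210.58898732,   43.30597043]), np.float64(3.096590195553245))
```

View pics/w10c.png

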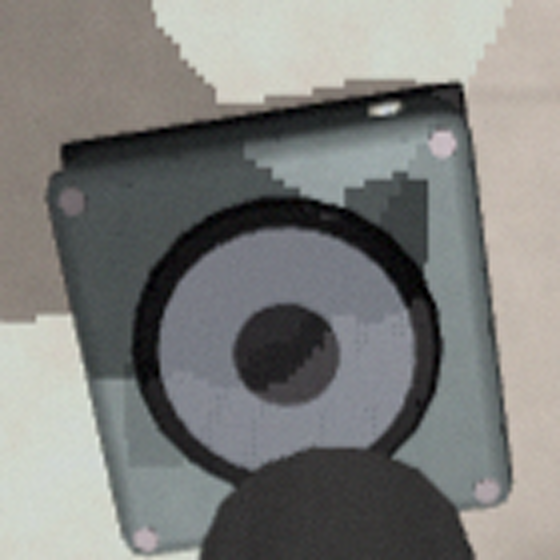

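View pics/s10.png

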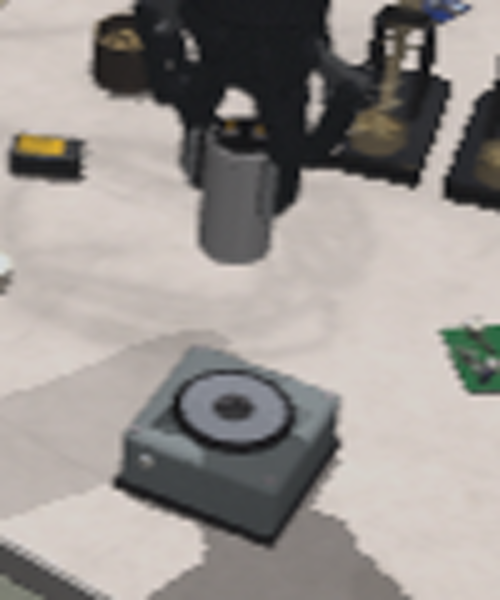

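```bash
python3 -m inch '0.001 -0.004 0.006 0 0 0; 0.001 -0.008 0.018 0 0 0; 0.001 -0.011 0.03 0 0 0; 0.001 -0.011 0.036 0 0 0; 0.001 -0.011 0.036 0 0 0' && python3 -m inch '0 0 0 0 0 0; 0 0 0 0 0 0; 0 0 0 0 0 0; 0 0 0 0 0 0'; python3 -c "
from h import *
import pickle
w=snapshot('wrist'); cv2.imwrite('pics/w11.png',w['img'][:,:,::-1]);t=snapshot('top');s=snapshot('scene');pickle.dump((w,t,s),open('a11.pkl','wb'));st=get_state();print(st['tcp_pos'],st['joint_velocities'])
crop(t,290,150,400,240,7,'pics/t11.png');crop(s,270,150,370,270,5,'pics/s11.png')"
```

```text
t: 23.7
tcp_pos: [496.1, -210.8, 149.5]
ee_rot: [180.0, -0.1, -180.0]
ft_force: [-0.7, -0.6, -3.4]
grip_width: 38.6
t: 24.2
tcp_pos: [496.5, -211.0, 150.5]
ee_rot: [-180.0, 0.0, -180.0]
ft_force: [0.2, -0.2, -4.6]
grip_width: 38.5
[ 496.45831181 -210.94004575  150.34764867] [-0.0427788   0.02454965 -0.03004468  0.05084592  0.00410425 -0.01836658
 -0.02904112]
```

View pics/w11.png

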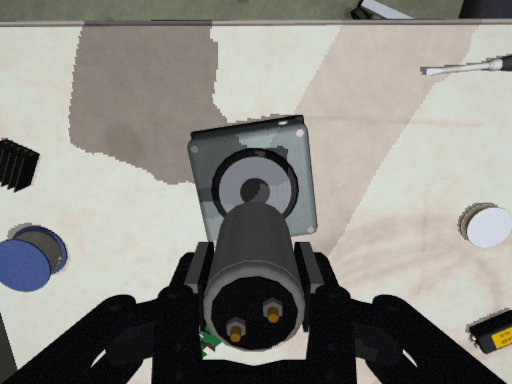

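View pics/s11.png

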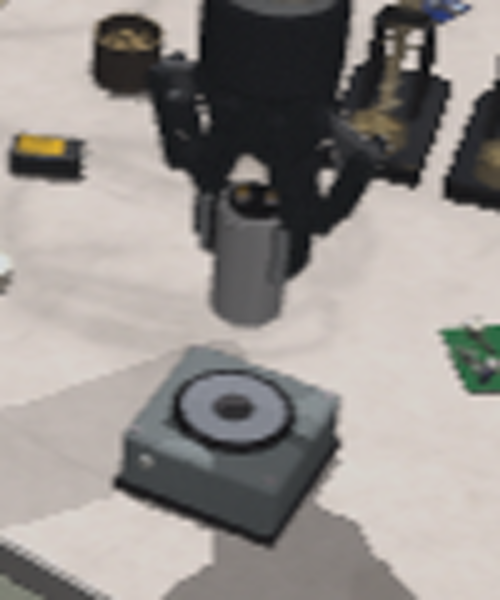

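View pics/t11.png

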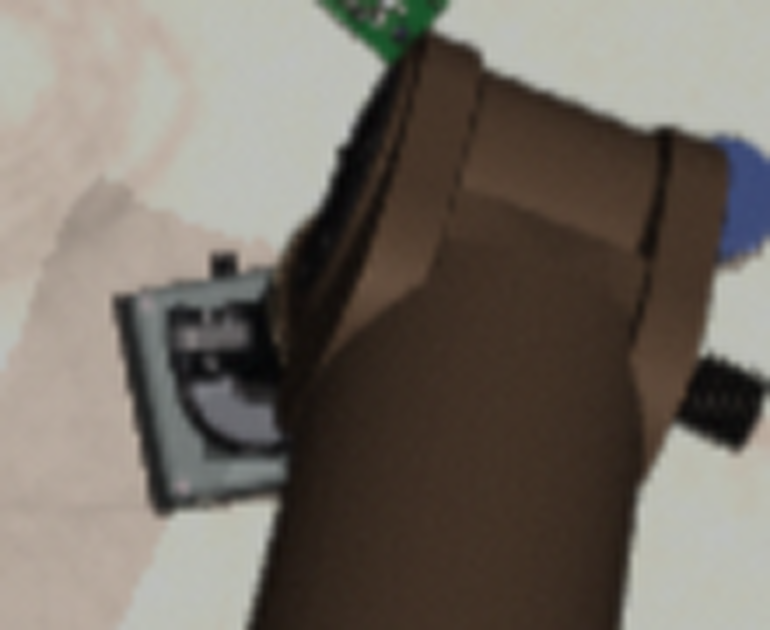

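Run:
```python
from h import *
import pickle
w,t,s=pickle.load(open("a11.pkl","rb"))
S=lambda U,V:((U+.5)/5-.5+270,(V+.5)/5-.5+150)
print("bottom z120",onz(s,S(247,311),120),"top disc z190",onz(s,S(257,201),190),"window",onz(s,S(235,409),45))
crop(w,190,110,330,250,4,"pics/w11c.png")
print(onz(w,(255.5,188),45),onz(w,(255.5,190),45))
print("expected bottom/top px",(proj(s,[[496.5,-211,120],[496.5,-211,190]])-[270,150])*5)
```

```text
bottom z120 [ 492.94750222 -216.63586464  120.        ] top disc z190 [ 497.23257359 -213.08317744  190.        ] window [ 496.72708402 -213.61566929   45.        ]
[ 493.05521472 -208.9366628    45.        ] [ 494.74024005 -208.93229326   45.        ]
expected bottom/top px [[239.90464995 301.67534394]
 [250.90926162 198.13732473]]
```

View pics/w11c.png

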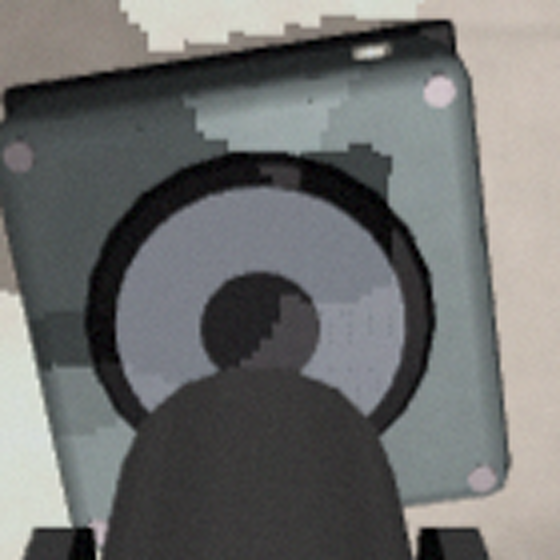

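The can axis and the window agree to about 1–2 mm: in the scene view the top disc is at (497,-213) and the window at (497,-214). The underside is about 70–75 mm above the window. One last look at the rack and the other items before handing in.

Run:
```python
from h import *
import pickle
w,t,s=pickle.load(open("a11.pkl","rb")); crop(s,140,120,420,290,2.8,"pics/s12.png")
```

```text
(no output)
```

View pics/s12.png

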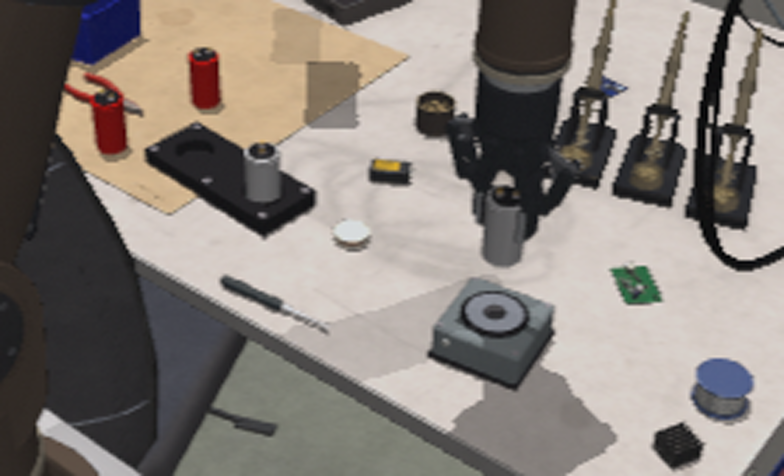

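The lighter can stands in the right nest at (262,172), the left nest is empty, and the other items haven't moved. The can hangs upright over the reader, so I'm handing in.

```bash
python3 -m inch '0 0 0 0 0 0; 0 0 0 0 0 0; 0 0 0 0 0 0; 0 0 0 0 0 0' && python3 -c "
from cell import job_done
print(job_done())"
```

```text
t: 24.85
tcp_pos: [496.4, -210.9, 150.3]
ee_rot: [180.0, -0.0, -180.0]
ft_force: [-0.2, 0.9, -4.8]
grip_width: 38.7
the job is handed in; nothing more can be done
None
```

I handed the job in at t ≈ 24.9 s with the heavier can held still over the code reader. `job_done()` gave no verdict.

**Weighing:** I lifted the left can about 89 mm, held it still for over a second and set it back in its nest; it weighed about 4.3 N. I did the same with the right can, which weighed about 2.1 N. So the left can is the heavy, potted one.

**Last checks:**
- **Position:** the tool is at (496.4, -210.9, 150.3), pointing straight down. The window measured about (496.5, -210.5), so the can is centred to about 1–2 mm.
- **Height:** the underside is about 75 mm above the window by the robot's pose, but about 70 mm by the scene camera. Both are within 5 to 10 cm.
- **Rest of the scene:** the lighter can stands in the right nest, and nothing else looked moved.

**Disagreements:** the wrist camera placed things 2–4 mm to the left (+y) of where the top camera did, so I used values in between.

**Grip force:** the interface fixes the grip at half the maximum, about 60 N, while the cans are stated to bear 40 N. I closed only to 0.2, hoping to ease the grip, but could not measure the force. The finger opening stayed at about 38–39 mm on the 40 mm cans.

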